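# Bed a whetstone down onto its two riser bars in the pantry sharpening clamp

### The arm

A 7-joint arm with a two-finger parallel gripper is mounted at the origin on the work surface. World frame = base frame: x ahead of the robot, y to its left, z up, the work surface at z = 0. Lengths are in m, angles in rad, forces in N, time in s.
With the tool pointing down it reaches from about 0.4 to 0.9 m from the base axis. Payload 5.5 kg.
Tool frame: the origin (TCP) lies at the very end of the fingers, on their centre line; the grasp point (between the pads) lies 19 mm behind it (ctrl.hold_point_z is the distance from the TCP to the grasp point, in m); z points along the fingers, y is the line along which they close (so a half turn about z gives the same grasp; the last joint's range is limited). The gripper opens to 85 mm and grips with 20 to 120 N. Pads are 22 mm wide; open, the fingers measure 114 mm over their backs; the gripper's body (76 mm by 85 mm) begins 54 mm behind the grasp point. The pads swing forward as they close: fully open they stand 13 mm farther back than shut.
Start: joints at [-0.891, 0.501, -0.427, 1.55, 0.221, 1.138, -0.21], TCP at [0.263, 0.594, 0.231] pointing down, gripper open.
Joint ranges: [-2.88, 2.88], [-0.31, 2.03], [-1.54, 1.56], [0.2, 2.42], [-1.41, 4.55], [0.19, 2.02], [-2.57, 2.57]. Speed limits (rad/s): [2.57, 2.57, 3.14, 3.14, 3.14, 3.14, 3.14].

### API

Orientations are given as [roll, pitch, yaw] about the fixed x, y, z axes, in that order (R = Rz(yaw) Ry(pitch) Rx(roll)).
In Python, from bench import ctrl, vision gives the robot as it stands.
- The arm moves only by the tool carry_out, never from a script. Its argument "moves" is a list of rows, each a list of 4 numbers: the shift along the tool's x, y, z in mm, then the turn about the tool's z in rad. A call has 1 to 5 rows; each row is the pose to reach, as a shift and turn from the pose commanded when the call began, along the tool's axes at that moment; what a row does not reach only later rows make up. A row lasts 1/12 s, in which the tool goes at most 41.7 mm and 7.16 degrees, less where a joint would pass 70% of its speed; a pose out of reach is approached as far as the arm can. A call with a gripper value outside its range is refused whole. "fingers" is the closure, from 0 (fully open) to 1 (shut), set as the call begins (left out, the last holds). The fingers move at their own pace and stop on an object; "squeeze" is the grip in N (left out, the last holds). Time passes only in rows, so rows that repeat a pose let the fingers close. It gives the time, the measured TCP pose, the force, the opening and the grip force at its end, in the units of the state.
- ctrl.get_obs(): the state, without advancing time (a new reading comes with each control period).
- vision.capture(name): name is "scene" or "side" or "wrist"; returns the picture (384x512x3 uint8, red, green, blue); there is no depth.
- vision.camera_info(name): a dict with "vertical_fov" (degrees; the focal length in pixels is half the picture's height over the tangent of half this angle, whatever the lens; pixels are square), "cx", "cy" (the principal point, pixels), "cam_to_world" (4x4, takes a point from camera to world coordinates); the wrist camera has in their place "mount" (4x4, takes a point from camera to tool coordinates, whose origin is the TCP and whose axes are the flange's). Camera axes: x right, y up, looking along -z (the intrinsics and any distortion apply to the point x, -y, -z); pixel columns grow to the right and rows downward; lengths in m; the calibration is good to about 2 mm. The wrist camera is an equidistant fisheye: a pixel r from the principal point sees the ray r / f radians off the axis. A picture is of the moment at which its call begins: read the wrist's pose just before it. camera_info takes no time and is no camera call.
- ctrl.finish_job(): hands the job in; it is judged then, once.
The state is a dict: "clock": time; "qpos": joint angles; "dq": joint speeds; "tau": joint torques, N m; "position": TCP position; "tool_rot": TCP orientation; "ft_force": force on the tool from outside, world axes, zero at the start; "ft_torque": the same for the moment, N m; "gripper_width": finger opening in m; "grasp_force": force on a finger pad.
Only numpy, scipy, OpenCV 4.12 (cv2) and the standard library are available. Lean on these libraries where they do the work, as an engineer would, in place of code of your own. Each camera call takes 0.05 s, during which the arm holds its last target. There are 200 camera calls.

### The job

The orange-and-grey whetstone gripped in the blue clamp has ridden up off its two steel riser bars, and the bars have slid out towards the front. Push both bars fully home under the stone against their stops, then press or tap the stone down, firmly but gently, until it is bedded tight on both bars and neither can slide any more. Do not hit it hard, leave everything else on the counter alone, and finish clear of the clamp.

Things in the scene. Friction and masses are not known exactly. Their poses are not given: they have to be found in the camera images.
- holder: Blue whetstone clamp, fixed. Origin: its centre at counter height; x to its back, y to its left. Tray x -86..50 mm, |y| < 118 mm, 12 mm thick. Jaws at |y| 83..105 mm, 48 mm high. Bar channels along x at y = +50 and -50 mm, side strips 18 mm above the counter, x -82..34 mm; each ends in an aluminium stop, front face at x = 36 mm. Black knob out to y = 144 mm.
- stone_top (a point): Centre of the level top face of the whetstone (orange over grey; 60 mm in the clamp's x, 160 mm in y, 28 mm thick). It starts 66 to 74 mm above the counter, 6 to 14 mm too high. Resting on the bars it is about 60 mm up, but height does not tell whether it is tight: feel for the firm stop and the force.
- stone: The same whetstone; origin: centre of its underside. The jaws let it move straight up or down only, and by their friction it stays where it is left. It sinks under about 11 N wherever it is pressed, until it meets the bars. Then a press of 20 to 30 N leaves it pinching both bars tight; one under 13 N leaves them loose. Over 40 N may crack it.
- bar_left_mid (a point): Centre of the left steel riser bar, loose, 90 x 16 x 20 mm (along x, y, z), 0.22 kg, lying on the tray in the channel at y = +50 mm, free to slide along the clamp's x only. Home against its stop: centre at x = -9 mm in the clamp's frame, 22 mm above the counter, 24 mm of it showing in front of the stone. Starts 18 to 42 mm short of that, to the front (-x).
- bar_right_mid (a point): Centre of the right steel riser bar, the same as the left one, in the channel at y = -50 mm.
- mug: Blue ceramic mug, 76 mm wide, 90 mm tall; a bystander, to be left alone. Origin: centre of its underside.
- oil: Green glass bottle, 56 mm wide, 190 mm tall; a bystander, to be left alone. Origin: centre of its underside.
- spice: Amber spice jar with a red cap, 44 mm wide, 85 mm tall; a bystander, to be left alone. Origin: centre of its underside.
- tin: Food tin with a yellow label, 72 mm wide, 100 mm tall; a bystander, to be left alone. Origin: centre of its underside.
- spare_stone: Spare grey whetstone lying flat, 60 x 160 x 25 mm; a bystander, to be left alone. Origin: centre of its underside.
- spare_bar: Spare steel riser bar lying on the counter away from the clamp, 90 x 16 x 20 mm; a bystander, to be left alone. Origin: centre of its underside.
- spatula: Kitchen spatula lying flat; a bystander, to be left alone. Origin: centre of its underside.
- bar_left: The left riser bar. Origin: centre of its underside.
- bar_right: The right riser bar. Origin: centre of its underside.
Not all that is in view belongs to the job. Leave any red or yellow look-alike of the bar_right alone. Leave any purple look-alike of the bar_left alone.

How it is judged:
On the way:
1. both riser bars are home against their stops (x of each of bar_left_mid, bar_right_mid in the frame of holder above -0.013 m), for 0.2 s.
At the end, for the whole second after the job is handed in: Both bars are within 4 mm of their stops and at rest, and the stone bears on each bar with more than 4 N by the grip of the clamp alone, so that neither slides (all of step 1 and contact force between stone and bar_left above 4 N and contact force between stone and bar_right above 4 N and linear speed of each of bar_left, bar_right below 0.01 m/s); the robot touches nothing.
It fails at once if the stone is struck or pressed with more than 40 N (contact force between any of the fingers, the arm and stone above 40 N).
It fails at once if a bar is pushed with more than 40 N (contact force between any of the fingers, the arm and bar_left above 40 N or contact force between any of the fingers, the arm and bar_right above 40 N).
It fails at once if another item on the counter is moved by more than 30 mm (distance of any of mug, oil, spice, tin, spare_stone, spare_bar, spatula from where it was at the start of the episode above 0.03 m).
It also fails if it takes over 58 s, if anything falls off the work surface, if the arm or the gripper's body presses on something with over 40 N, if the wrist force passes 120 N, or if a joint passes its speed limit or range.

## Working session

There is one attempt and no reset: what is moved stays moved. The work goes in short steps, Python scripts to look and compute and a tool call to move; the robot and the scene stay as the last step left them, time stands still between calls to the robot, and variables do not carry over. Pictures are saved under pics/ and viewed, at most 10 in all, crops included, and the job is handed in when it is done.

Besides the shell and the picture viewer there is one more tool, called after "Emit:" by a JSON object that holds its "fn" and its "kwargs", one argument or row to a line. carry_out: Moves the arm, as the interface text tells. Its arguments: {"type":"object","properties":{"moves":{"type":"array"},"fingers":{"type":"number"},"squeeze":{"type":"number"}},"required":["moves"]}

```bash
mkdir -p pics; python3 - <<'E'
from bench import ctrl, vision
import cv2
for n in("scene","side"):
    im=vision.capture(n); cv2.imwrite(f"pics/{n}0.png",cv2.resize(im[:,:,::-1],(800,600),interpolation=cv2.INTER_CUBIC))
    c=vision.camera_info(n);print(n,c)
print(vision.camera_info("wrist"));o=ctrl.get_obs();print(o)
E
```

```text
scene {'vertical_fov': 52.727426878707746, 'cx': 260.31695173437606, 'cy': 192.97584081194427, 'cam_to_world': array([[ 0.18840789, -0.67397317,  0.7143267 ,  1.3531861 ],
       [ 0.98200577,  0.11971154, -0.146061  , -0.1989937 ],
       [ 0.01292805,  0.72899199,  0.68440014,  0.86446909],
       [ 0.        ,  0.        ,  0.        ,  1.        ]])}
side {'vertical_fov': 51.69543012870517, 'cx': 256.28350403020795, 'cy': 192.33441906666894, 'cam_to_world': array([[ 0.99202077,  0.05912932, -0.11134858,  0.38937719],
       [-0.12366293,  0.62827998, -0.76809618, -0.84018031],
       [ 0.02454108,  0.77573706,  0.6305789 ,  0.71982074],
       [ 0.        ,  0.        ,  0.        ,  1.        ]])}
{'vertical_fov': 65.70646984690485, 'cx': 246.5500997879039, 'cy': 192.60455408608286, 'mount': array([[ 5.55905132e-04,  9.54409612e-01,  2.98499554e-01,
         7.63700641e-02],
       [ 9.99999789e-01, -6.30991811e-04,  1.55174887e-04,
         8.01929224e-04],
       [ 3.36451178e-04,  2.98499405e-01, -9.54409761e-01,
        -1.42534097e-01],
       [ 0.00000000e+00,  0.00000000e+00,  0.00000000e+00,
         1.00000000e+00]])}
{'clock': 0.1, 'qpos': array([-0.89079527,  0.50176284, -0.42678676,  1.55135188,  0.22080268,
        1.13829278, -0.2103251 ]), 'dq': array([ 0.00116919, -0.00177405, -0.00123123, -0.00207991,  0.00108904,
        0.00074633, -0.00067124]), 'tau': array([-1.15039342e-02, -5.70805764e+01, -5.83874479e+00, -2.81750786e+01,
        1.05401280e-02,  5.49649281e-03, -1.25373674e-05]), 'position': array([0.26293804, 0.59375842, 0.23035307]), 'tool_rot': array([-3.13983010e+00, -5.21571540e-05,  2.72479899e+00]), 'ft_force': array([ 0.4360722 , -0.57542495,  0.33487776]), 'ft_torque': array([ 0.02528   ,  0.0023008 , -0.00245149]), 'grasp_force': 0.0, 'gripper_width': 0.08521899305985271}
```

View pics/scene0.png

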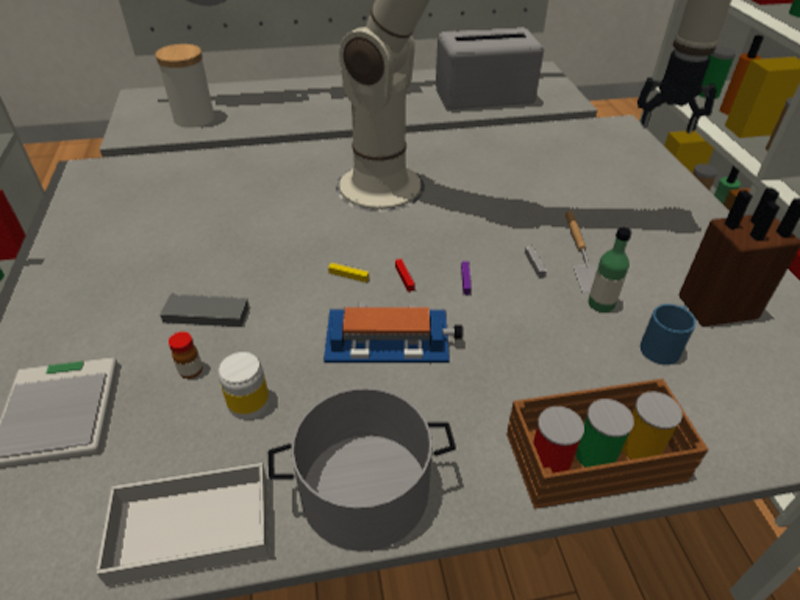

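View pics/side0.png

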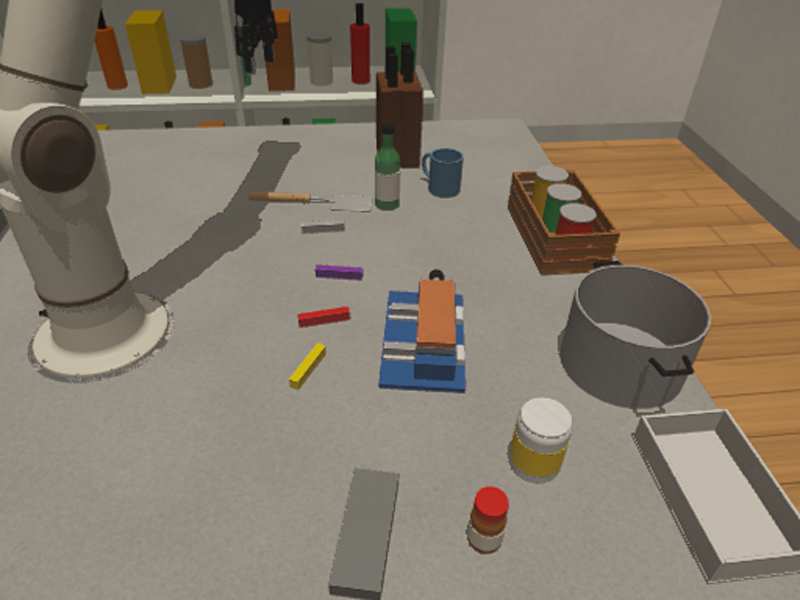

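The scene view shows the clamp at about (388,335), with its knob at (458,332) on world +y and its front towards the robot. The side view shows it at (425,340), with both bars sticking out to the left, towards the robot. I'll enlarge both.

```bash
python3 - <<'E'
from bench import vision
import cv2,numpy as np
a=vision.capture("scene")[185:240,200:305,::-1]; b=vision.capture("side")[165:255,235:310,::-1]
cv2.imwrite("pics/c1.png",cv2.resize(a,None,fx=7,fy=7,interpolation=cv2.INTER_CUBIC))
cv2.imwrite("pics/c2.png",cv2.resize(b,None,fx=6.5,fy=6.5,interpolation=cv2.INTER_CUBIC))
E
```

```text
(no output)
```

View pics/c1.png

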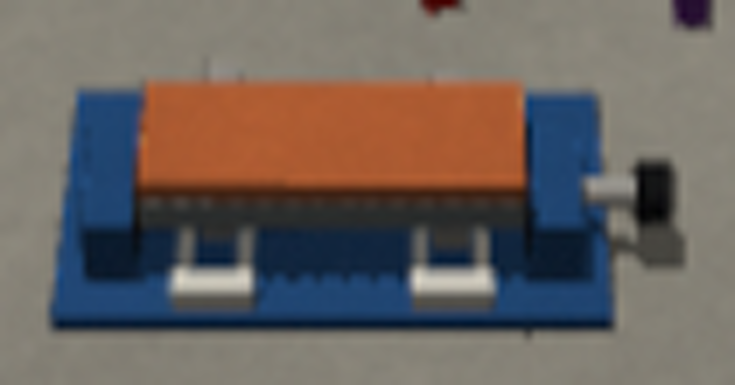

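View pics/c2.png

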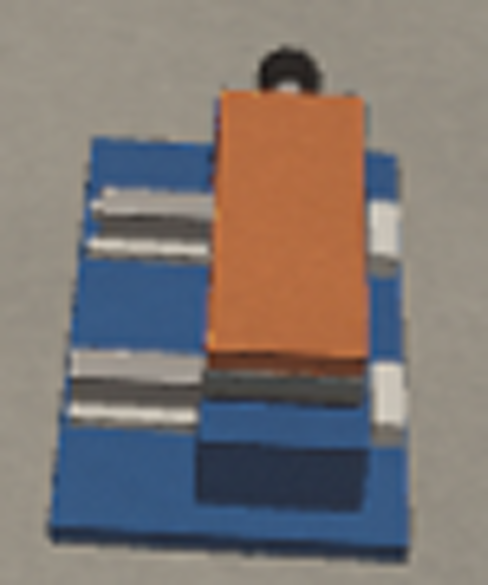

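Crop c1 shows the tray's back corners at (52,318) and (613,318), and the stone's top corners at (137,187), (527,187), (147,82) and (523,82). Crop c2 shows the tray corners at (52,528), (408,546), (93,138) and (399,152), and the stone's at (205,352), (367,358), (220,91) and (364,97). The fronts of the bars are near (97,205) on the left and (72,362) on the right.

```bash
cat > h.py <<'E'
import numpy as np
from bench import vision
from scipy.optimize import least_squares
CI={n:vision.camera_info(n) for n in("scene","side")}
def proj(n,P):
    c=CI[n];T=np.linalg.inv(c["cam_to_world"]);q=T[:3,:3]@P+T[:3,3]
    f=192/np.tan(np.radians(c["vertical_fov"])/2)
    return np.array([c["cx"]-f*q[0]/q[2],c["cy"]+f*q[1]/q[2]])
def px(n,u,v):
    return np.array([200+(u+.5)/7-.5,185+(v+.5)/7-.5]) if n=="scene" else np.array([235+(u+.5)/6.5-.5,165+(v+.5)/6.5-.5])
def W(p,P):
    c,s=np.cos(p[2]),np.sin(p[2]);return np.array([p[0]+c*P[0]-s*P[1],p[1]+s*P[0]+c*P[1],P[2]])
E
python3 - <<'E'
from h import *
t=.012
D=[("scene",(.05,-.118,t),(52,318)),("scene",(.05,.118,t),(613,318)),
("side",(-.086,-.118,t),(52,528)),("side",(.05,-.118,t),(408,546)),("side",(-.086,.118,t),(93,138)),("side",(.05,.118,t),(399,152)),
("scene",(.03,-.08,None),(137,187)),("scene",(.03,.08,None),(527,187)),("scene",(-.03,-.08,None),(147,82)),("scene",(-.03,.08,None),(523,82)),
("side",(-.03,-.08,None),(205,352)),("side",(.03,-.08,None),(367,358)),("side",(-.03,.08,None),(220,91)),("side",(.03,.08,None),(364,97))]
def r(p): return np.concatenate([proj(n,W(p,(P[0],P[1],p[3] if P[2] is None else P[2])))-px(n,*c) for n,P,c in D])
s=least_squares(r,[.6,0,0,.07]);print(s.x,np.degrees(s.x[2]));print(r(s.x).reshape(-1,2).round(1).tolist())
for y,c in((.05,(97,205)),(-.05,(72,362))):
    b=least_squares(lambda q:proj("side",W(s.x,(q[0],q[1],.032)))-px("side",*c),[-.08,y]);print("bar front x,y in clamp",b.x)
p=s.x
for P in [(-.13,.05,.1),(-.13,-.05,.1),(0,0,.1)]: print(P,W(p,P))
E
```

```text
[ 0.56030177 -0.07566331 -0.17926426  0.06887939] -10.271085362553372
[[-0.5, -0.6], [0.2, -0.5], [-0.6, -0.7], [0.7, -0.3], [-0.1, -0.4], [-0.1, -0.1], [-0.3, -0.4], [0.0, -0.3], [-0.3, 0.1], [-0.1, 0.2], [0.4, -0.2], [0.4, 0.3], [0.2, 0.0], [0.0, 0.3]]
bar front x,y in clamp [-0.07923376  0.04546427]
bar front x,y in clamp [-0.08237569 -0.05086989]
(-0.13, 0.05, 0.1) [ 0.44130029 -0.00328482  0.1       ]
(-0.13, -0.05, 0.1) [ 0.42346972 -0.10168233  0.1       ]
(0, 0, 0.1) [ 0.56030177 -0.07566331  0.1       ]
```

```bash
cat >> h.py <<'E'
from bench import ctrl
from scipy.spatial.transform import Rotation as Ro
p=np.array([.5603,-.0757,-.1793])
def st():
    o=ctrl.get_obs();R=Ro.from_euler("xyz",o["tool_rot"]).as_matrix();d=o["position"]-W(p,(0,0,0))
    c,s=np.cos(p[2]),np.sin(p[2]);q=[c*d[0]+s*d[1],-s*d[0]+c*d[1],d[2]]
    print(round(o["clock"],2),"clamp mm",(np.array(q)*1e3).round(1),"yaw-err",round((o["tool_rot"][2]-(np.pi+p[2])+np.pi)%(2*np.pi)-np.pi,3),"F",o["ft_force"].round(1))
    return o,R
def to(x,y,z):
    o,R=st();print("shift",((R.T@(W(p,(x,y,z))-o["position"]))*1e3).round(1))
E
python3 -c "
from h import *
to(-.125,.05,.23)"
```

```text
0.2 clamp mm [-412.   605.9  230.7] yaw-err -0.237 F [-0.4 -0.1 -0.6]
shift [-409.7 -472.8    1.2]
```

Emit:
{"fn": "carry_out", "kwargs": {
  "moves": [
    [-26,-30,0,0],
    [-52,-60,0,0],
    [-78,-90,0,0],
    [-104,-120,0,0],
    [-130,-150,0,0]
  ],
  "fingers": 1
}}

```text
clock: 0.62
position: [0.3214, 0.4026, 0.231]
tool_rot: [-3.141, -0.0, 2.725]
ft_force: [1.7, 0.2, 0.6]
gripper_width: 0.0257
grasp_force: 0.0
```

Emit:
{"fn": "carry_out", "kwargs": {
  "moves": [
    [-26,-30,0,0],
    [-52,-60,0,0],
    [-78,-90,0,0],
    [-104,-120,0,0],
    [-130,-150,0,0]
  ]
}}

```text
clock: 1.03
position: [0.3795, 0.2129, 0.2315]
tool_rot: [3.141, 0.0, 2.725]
ft_force: [0.3, -0.6, -0.2]
gripper_width: 0.0001
grasp_force: 0.0
```

Emit:
{"fn": "carry_out", "kwargs": {
  "moves": [
    [-30,-34,0,-0.05],
    [-60,-68,0,-0.1],
    [-90,-102,0,-0.17],
    [-120,-136,0,-0.237],
    [-149,-172,0,-0.237]
  ]
}}

```text
clock: 1.45
position: [0.4412, 0.0138, 0.2316]
tool_rot: [3.141, 0.001, 2.966]
ft_force: [0.9, 0.3, -0.1]
gripper_width: -0.0002
grasp_force: 0.0
```

```bash
python3 -c "
from h import *
to(-.125,.05,.05)
import cv2
cv2.imwrite('pics/w1.png',cv2.resize(vision.capture('wrist')[:,:,::-1],(800,600)))"
```

```text
1.45 clamp mm [-133.2   66.8  231.6] yaw-err 0.003 F [ 0.9  0.3 -0.1]
shift [ -8.  -16.9 181.6]
```

View pics/w1.png

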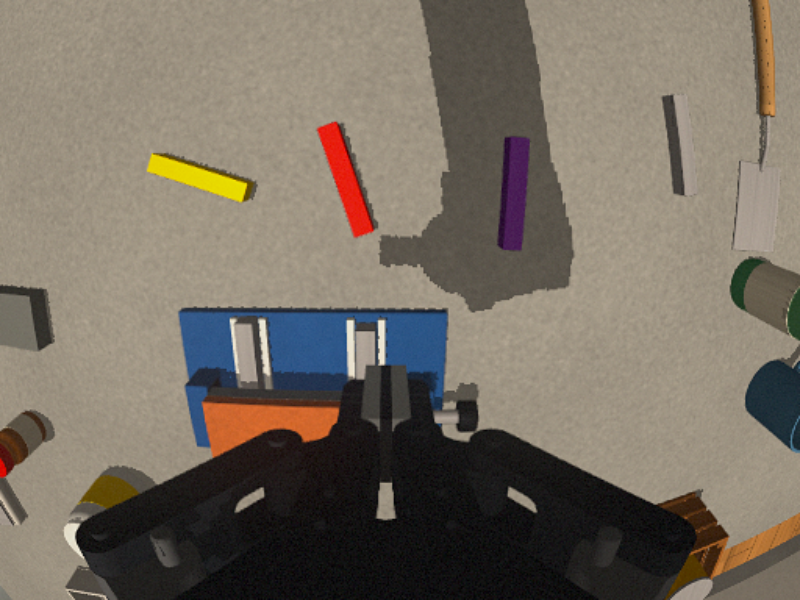

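The wrist view shows the right bar front at (245,320) and the left at (365,325), both just inside the tray's front edge. The red look-alike ends at (363,235), so I'll come down close to the tray.

Emit:
{"fn": "carry_out", "kwargs": {
  "moves": [
    [-19,0,35,0],
    [-19,0,75,0],
    [-19,0,115,0],
    [-19,0,155,0],
    [-19,0,170,0]
  ]
}}

```text
clock: 1.92
position: [0.4559, 0.0124, 0.0568]
tool_rot: [-3.14, -0.007, 2.961]
ft_force: [-0.5, -0.4, -0.6]
gripper_width: -0.0002
grasp_force: 0.0
```

Emit:
{"fn": "carry_out", "kwargs": {
  "moves": [
    [0,0,0,0],
    [0,0,0,0]
  ]
}}

```text
clock: 2.08
position: [0.4588, 0.0126, 0.0607]
tool_rot: [-3.141, -0.002, 2.962]
ft_force: [-0.3, 0.7, -0.3]
gripper_width: 0.0002
grasp_force: 0.0
```

```bash
python3 -c "
from h import *
to(-.106,.05,.023)"
```

```text
2.08 clamp mm [-115.6   68.8   60.7] yaw-err -0.0 F [-0.3  0.7 -0.3]
shift [ -9.7 -18.8  37.7]
```

Emit:
{"fn": "carry_out", "kwargs": {
  "moves": [
    [-8,-19,0,0],
    [-8,-19,15,0],
    [-8,-19,30,0],
    [-8,-19,38,0],
    [-8,-19,38,0]
  ]
}}

```text
clock: 2.5
position: [0.4643, -0.0076, 0.0236]
tool_rot: [3.141, 0.0, 2.962]
ft_force: [-0.3, 0.4, 0.4]
gripper_width: -0.0003
grasp_force: 0.0
```

Emit:
{"fn": "carry_out", "kwargs": {
  "moves": [
    [-5,0,0,0],
    [-10,0,0,0],
    [-14,0,0,0],
    [-18,0,0,0],
    [-22,0,0,0]
  ]
}}

```text
clock: 2.92
position: [0.4857, -0.0117, 0.0237]
tool_rot: [-3.142, -0.001, 2.962]
ft_force: [-2.6, 1.2, 2.8]
gripper_width: -0.0
grasp_force: 1.3
```

```bash
python3 -c "
from h import *
to(-.065,.05,.023)"
```

```text
2.92 clamp mm [-84.8  49.7  23.7] yaw-err -0.0 F [-2.6  1.2  2.8]
shift [-19.8   0.3   0.7]
```

Emit:
{"fn": "carry_out", "kwargs": {
  "moves": [
    [-3,0,0,0],
    [-6,0,0,0],
    [-9,0,0,0],
    [-12,0,0,0],
    [-15,0,0,0]
  ]
}}

```text
clock: 3.33
position: [0.5005, -0.0144, 0.0232]
tool_rot: [-3.142, -0.0, 2.962]
ft_force: [-1.4, 0.2, 0.4]
gripper_width: 0.0003
grasp_force: 1.0
```

Emit:
{"fn": "carry_out", "kwargs": {
  "moves": [
    [-1,0,0,0],
    [-2,0,0,0],
    [-2,0,0,0]
  ]
}}

```text
clock: 3.58
position: [0.5027, -0.0148, 0.0233]
tool_rot: [3.142, 0.0, 2.962]
ft_force: [-0.3, 0.3, -0.2]
gripper_width: 0.0001
grasp_force: 0.3
```

Emit:
{"fn": "carry_out", "kwargs": {
  "moves": [
    [-0.7,0,0,0],
    [-1.3,0,0,0],
    [-1.3,0,0,0]
  ]
}}

```text
clock: 3.83
position: [0.5036, -0.0149, 0.0233]
tool_rot: [3.142, -0.0, 2.962]
ft_force: [-1.3, 0.1, -0.0]
gripper_width: 0.0001
grasp_force: 0.6
```

```bash
python3 -c "
from h import *
to(-.065,.05,.023)"
```

```text
3.83 clamp mm [-66.6  49.7  23.3] yaw-err -0.0 F [-1.3  0.1 -0. ]
shift [-1.6  0.3  0.3]
```

Advance in small steps until I feel the stop.

Emit:
{"fn": "carry_out", "kwargs": {
  "moves": [
    [-0.5,0,0,0],
    [-1,0,0,0],
    [-1,0,0,0]
  ]
}}

```text
clock: 4.08
position: [0.505, -0.0152, 0.0233]
tool_rot: [3.141, 0.001, 2.962]
ft_force: [-1.2, -0.7, -0.9]
gripper_width: -0.0001
grasp_force: 0.4
```

Emit:
{"fn": "carry_out", "kwargs": {
  "moves": [
    [-0.5,0,0,0],
    [-1,0,0,0],
    [-1,0,0,0]
  ]
}}

```text
clock: 4.33
position: [0.5051, -0.0152, 0.0233]
tool_rot: [-3.141, -0.001, 2.962]
ft_force: [-2.8, -0.4, 2.2]
gripper_width: -0.0002
grasp_force: 1.6
```

Emit:
{"fn": "carry_out", "kwargs": {
  "moves": [
    [-0.5,0,0,0],
    [-1,0,0,0],
    [-1,0,0,0]
  ]
}}

```text
clock: 4.58
position: [0.5052, -0.0152, 0.0231]
tool_rot: [-3.141, -0.003, 2.962]
ft_force: [-5.1, 0.5, 5.2]
gripper_width: 0.0004
grasp_force: 2.9
```

The left bar is on its stop: the position holds and the force rises. Next is the right bar.

Emit:
{"fn": "carry_out", "kwargs": {
  "moves": [
    [10,0,0,0],
    [40,0,-10,0],
    [43,-30,-25,0],
    [43,-65,-25,0],
    [43,-100,-25,0]
  ]
}}

```text
clock: 5.0
position: [0.4476, -0.1064, 0.0495]
tool_rot: [3.141, 0.004, 2.965]
ft_force: [0.3, -0.4, 0.5]
gripper_width: -0.0001
grasp_force: 0.0
```

Emit:
{"fn": "carry_out", "kwargs": {
  "moves": [
    [0,0,0,0],
    [0,0,0,0]
  ]
}}

```text
clock: 5.17
position: [0.4466, -0.1091, 0.0487]
tool_rot: [-3.141, 0.002, 2.956]
ft_force: [0.1, 0.3, 0.2]
gripper_width: -0.0003
grasp_force: 0.0
```

```bash
python3 -c "
from h import *
to(-.106,-.05,.023)"
```

```text
5.17 clamp mm [-105.9  -53.1   48.7] yaw-err -0.006 F [0.1 0.3 0.2]
shift [ 0.1  3.1 25.7]
```

Emit:
{"fn": "carry_out", "kwargs": {
  "moves": [
    [0,2.5,0,0.006],
    [0,2.5,15,0.006],
    [0,2.5,25,0.006],
    [0,2.5,25,0.006]
  ]
}}

```text
clock: 5.5
position: [0.4457, -0.1019, 0.0215]
tool_rot: [3.141, -0.003, 2.958]
ft_force: [-0.4, -0.6, -0.9]
gripper_width: -0.0003
grasp_force: 0.0
```

Emit:
{"fn": "carry_out", "kwargs": {
  "moves": [
    [-5,0,0,0],
    [-10,0,0,0],
    [-14,0,0,0],
    [-18,0,0,0],
    [-22,0,0,0]
  ]
}}

```text
clock: 5.92
position: [0.4685, -0.1078, 0.0235]
tool_rot: [-3.142, -0.001, 2.956]
ft_force: [-3.8, 0.7, 1.7]
gripper_width: 0.0004
grasp_force: 1.3
```

Emit:
{"fn": "carry_out", "kwargs": {
  "moves": [
    [-3,0,0,0],
    [-6,0,0,0],
    [-9,0,0,0],
    [-12,0,0,0],
    [-14,0,0,0]
  ]
}}

```text
clock: 6.33
position: [0.4828, -0.1106, 0.0233]
tool_rot: [3.142, 0.0, 2.956]
ft_force: [-2.1, 0.4, 0.4]
gripper_width: -0.0003
grasp_force: 0.8
```

```bash
python3 -c "
from h import *
to(-.065,-.05,.023)"
```

```text
6.33 clamp mm [-70.1 -48.1  23.3] yaw-err -0.007 F [-2.1  0.4  0.4]
shift [-5.1 -1.8  0.3]
```

Emit:
{"fn": "carry_out", "kwargs": {
  "moves": [
    [-1,0,0,0],
    [-2,0,0,0],
    [-3,0,0,0],
    [-3,0,0,0]
  ]
}}

```text
clock: 6.67
position: [0.4854, -0.111, 0.0232]
tool_rot: [3.142, 0.0, 2.956]
ft_force: [-0.3, -0.1, 0.8]
gripper_width: 0.0
grasp_force: 0.6
```

Emit:
{"fn": "carry_out", "kwargs": {
  "moves": [
    [-0.5,0,0,0],
    [-1,0,0,0],
    [-1.5,0,0,0],
    [-1.5,0,0,0]
  ]
}}

```text
clock: 7.0
position: [0.4871, -0.1113, 0.0233]
tool_rot: [3.142, 0.001, 2.956]
ft_force: [-1.3, -0.2, -0.2]
gripper_width: -0.0001
grasp_force: 0.4
```

Emit:
{"fn": "carry_out", "kwargs": {
  "moves": [
    [-0.5,0,0,0],
    [-1,0,0,0],
    [-1.5,0,0,0],
    [-1.5,0,0,0]
  ]
}}

```text
clock: 7.33
position: [0.4876, -0.1114, 0.0232]
tool_rot: [-3.142, -0.001, 2.956]
ft_force: [-3.7, 0.9, 2.9]
gripper_width: -0.0003
grasp_force: 1.6
```

Emit:
{"fn": "carry_out", "kwargs": {
  "moves": [
    [-0.5,0,0,0],
    [-1,0,0,0],
    [-1,0,0,0]
  ]
}}

```text
clock: 7.58
position: [0.4877, -0.1114, 0.0231]
tool_rot: [-3.142, -0.003, 2.956]
ft_force: [-5.4, 1.9, 4.7]
gripper_width: 0.0001
grasp_force: 2.9
```

```bash
python3 -c "
from h import *
to(-.065,-.05,.023)"
```

```text
7.58 clamp mm [-65.1 -48.1  23.1] yaw-err -0.006 F [-5.4  1.9  4.7]
shift [-0.1 -1.9  0.1]
```

Both bars are home (tool at x = -65 mm for each). Now I'll retreat, rise and go over the stone's centre.

Emit:
{"fn": "carry_out", "kwargs": {
  "moves": [
    [10,0,0,0],
    [20,0,-20,0],
    [20,0,-55,0],
    [15,5,-85,0],
    [0,20,-87,0]
  ]
}}

```text
clock: 8.0
position: [0.4948, -0.0948, 0.1153]
tool_rot: [-3.14, 0.008, 2.952]
ft_force: [0.6, 0.5, 0.7]
gripper_width: 0.0001
grasp_force: 0.0
```

Emit:
{"fn": "carry_out", "kwargs": {
  "moves": [
    [-30,14,0,0],
    [-60,28,0,0],
    [-62,28,0,0],
    [-62,28,0,0]
  ]
}}

```text
clock: 8.33
position: [0.5614, -0.075, 0.1106]
tool_rot: [3.141, 0.003, 2.958]
ft_force: [-1.1, -0.2, -0.6]
gripper_width: 0.0002
grasp_force: 0.0
```

```bash
python3 -c "
from h import *
to(0,0,.075)
import cv2
cv2.imwrite('pics/w2.png',cv2.resize(vision.capture('wrist')[:,:,::-1],(800,600)))"
```

```text
8.33 clamp mm [  0.9   0.9 110.6] yaw-err -0.004 F [-1.1 -0.2 -0.6]
shift [ 1.  -0.9 35.6]
```

View pics/w2.png

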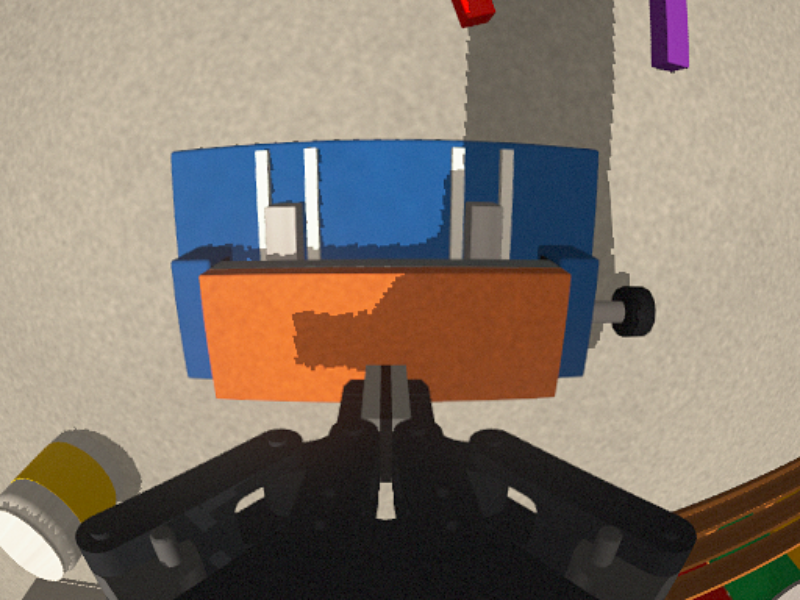

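Both bar fronts line up at row 205, (283,205) and (486,205), and the tool is over the stone's centre. Next I go down to just above the stone and press slowly.

Emit:
{"fn": "carry_out", "kwargs": {
  "moves": [
    [0,0,15,0],
    [0,0,28,0],
    [0,0,34,0],
    [0,0,34,0]
  ]
}}

```text
clock: 8.72
position: [0.5565, -0.0765, 0.0747]
tool_rot: [-3.141, -0.004, 2.955]
ft_force: [-0.1, -0.5, -0.7]
gripper_width: 0.0002
grasp_force: 0.0
```

Emit:
{"fn": "carry_out", "kwargs": {
  "moves": [
    [0,0,1.5,0],
    [0,0,3,0],
    [0,0,4.5,0],
    [0,0,6,0],
    [0,0,7,0]
  ]
}}

```text
clock: 9.13
position: [0.5594, -0.0761, 0.0703]
tool_rot: [-3.142, 0.001, 2.956]
ft_force: [-3.7, 0.3, 11.1]
gripper_width: -0.0003
grasp_force: 5.6
```

Emit:
{"fn": "carry_out", "kwargs": {
  "moves": [
    [0,0,0.5,0],
    [0,0,1,0],
    [0,0,1.5,0],
    [0,0,2,0],
    [0,0,2,0]
  ]
}}

```text
clock: 9.55
position: [0.5594, -0.0761, 0.0688]
tool_rot: [-3.142, 0.001, 2.956]
ft_force: [-2.4, -0.8, 10.4]
gripper_width: -0.0004
grasp_force: 5.0
```

Emit:
{"fn": "carry_out", "kwargs": {
  "moves": [
    [0,0,1,0],
    [0,0,2,0],
    [0,0,3,0],
    [0,0,4,0],
    [0,0,4,0]
  ]
}}

```text
clock: 9.97
position: [0.5594, -0.0761, 0.0647]
tool_rot: [-3.142, 0.001, 2.956]
ft_force: [-2.9, 0.8, 9.6]
gripper_width: 0.0002
grasp_force: 4.7
```

Emit:
{"fn": "carry_out", "kwargs": {
  "moves": [
    [0,0,0.7,0],
    [0,0,1.4,0],
    [0,0,2.1,0],
    [0,0,2.5,0],
    [0,0,2.5,0]
  ]
}}

```text
clock: 10.38
position: [0.5594, -0.0761, 0.0623]
tool_rot: [-3.142, 0.001, 2.956]
ft_force: [-3.9, -0.4, 11.1]
gripper_width: 0.0002
grasp_force: 5.1
```

Emit:
{"fn": "carry_out", "kwargs": {
  "moves": [
    [0,0,0.3,0],
    [0,0,0.6,0],
    [0,0,0.9,0],
    [0,0,0.9,0]
  ]
}}

```text
clock: 10.72
position: [0.5594, -0.0761, 0.0614]
tool_rot: [-3.142, 0.001, 2.956]
ft_force: [-3.1, 0.5, 10.1]
gripper_width: -0.0002
grasp_force: 5.3
```

Emit:
{"fn": "carry_out", "kwargs": {
  "moves": [
    [0,0,0.3,0],
    [0,0,0.6,0],
    [0,0,0.9,0],
    [0,0,0.9,0]
  ]
}}

```text
clock: 11.05
position: [0.5594, -0.0761, 0.0605]
tool_rot: [-3.142, 0.001, 2.956]
ft_force: [-3.8, 1.0, 10.6]
gripper_width: -0.0002
grasp_force: 5.3
```

Emit:
{"fn": "carry_out", "kwargs": {
  "moves": [
    [0,0,0.3,0],
    [0,0,0.6,0],
    [0,0,0.9,0],
    [0,0,0.9,0]
  ]
}}

```text
clock: 11.38
position: [0.5594, -0.0761, 0.0599]
tool_rot: [-3.141, 0.001, 2.956]
ft_force: [-4.1, 0.4, 13.0]
gripper_width: 0.0001
grasp_force: 6.4
```

Emit:
{"fn": "carry_out", "kwargs": {
  "moves": [
    [0,0,0.3,0],
    [0,0,0.6,0],
    [0,0,0.6,0]
  ]
}}

```text
clock: 11.63
position: [0.5594, -0.0761, 0.0598]
tool_rot: [-3.141, 0.001, 2.956]
ft_force: [-6.1, 0.3, 17.8]
gripper_width: 0.0
grasp_force: 8.5
```

Emit:
{"fn": "carry_out", "kwargs": {
  "moves": [
    [0,0,0.3,0],
    [0,0,0.6,0],
    [0,0,0.6,0]
  ]
}}

```text
clock: 11.88
position: [0.5594, -0.0761, 0.0597]
tool_rot: [-3.141, 0.001, 2.956]
ft_force: [-7.1, 0.7, 21.2]
gripper_width: -0.0
grasp_force: 10.7
```

Emit:
{"fn": "carry_out", "kwargs": {
  "moves": [
    [0,0,0.2,0],
    [0,0,0.4,0],
    [0,0,0.4,0],
    [0,0,0.4,0]
  ]
}}

```text
clock: 12.22
position: [0.5595, -0.0761, 0.0596]
tool_rot: [-3.141, 0.001, 2.956]
ft_force: [-8.7, 1.6, 23.5]
gripper_width: 0.0003
grasp_force: 12.2
```

Emit:
{"fn": "carry_out", "kwargs": {
  "moves": [
    [0,0,0.2,0],
    [0,0,0.3,0],
    [0,0,0.3,0],
    [0,0,0.3,0]
  ]
}}

```text
clock: 12.55
position: [0.5594, -0.0761, 0.0596]
tool_rot: [-3.141, 0.001, 2.956]
ft_force: [-9.3, 0.6, 26.8]
gripper_width: 0.0001
grasp_force: 13.3
```

Emit:
{"fn": "carry_out", "kwargs": {
  "moves": [
    [0,0,-5,0],
    [0,0,-25,0],
    [0,0,-60,0],
    [0,0,-90,0],
    [0,0,-90,0]
  ]
}}

```text
clock: 12.97
position: [0.5635, -0.0764, 0.1526]
tool_rot: [3.141, 0.011, 2.956]
ft_force: [2.1, -0.4, -0.6]
gripper_width: -0.0002
grasp_force: 0.0
```

Emit:
{"fn": "carry_out", "kwargs": {
  "moves": [
    [30,0,-20,0],
    [60,0,-40,0],
    [90,0,-40,0],
    [90,0,-40,0],
    [90,0,-40,0]
  ]
}}

```text
clock: 13.38
position: [0.4696, -0.0592, 0.1866]
tool_rot: [-3.141, 0.001, 2.956]
ft_force: [-0.1, 0.1, 0.1]
gripper_width: -0.0003
grasp_force: 0.0
```

```bash
python3 -c "
from h import *
st()
import cv2
cv2.imwrite('pics/w3.png',cv2.resize(vision.capture('wrist')[:,:,::-1],(800,600)))"
```

```text
13.38 clamp mm [-92.2   0.  186.6] yaw-err -0.006 F [-0.1  0.1  0.1]
```

View pics/w3.png

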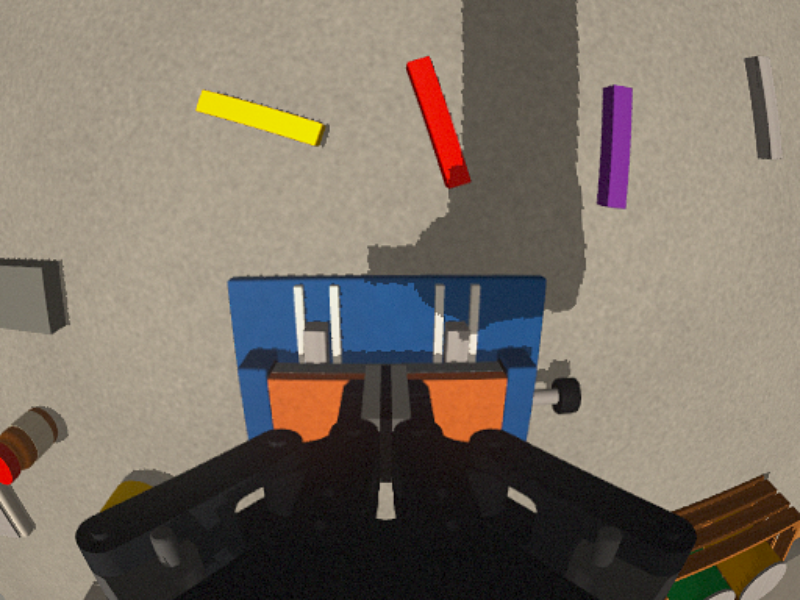

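The bars are still home, with both fronts at row ~323, at (315,323) and (459,323). The stone is down, nothing else has moved and the tool is clear.

```bash
python3 -c "
from bench import ctrl
print(ctrl.finish_job())"
```

```text
the job is handed in; nothing more can be done
None
```

I pushed both bars home against their stops, pressed the stone down onto them to a firm stop at about 27 N, and handed the job in with the arm clear of the clamp; no verdict came back.

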